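# Sweep the checked nuts off the inspection tray

## Task

The three hex nuts on the inspection tray have been checked: push the tray's slide gate fully open, sweep the nuts across the tray and out through the opening so that all three go down the chute into the bin, then push the gate fully shut again. The two round spacer rings are still to be measured and must stay lying flat on the tray, though they may be nudged. Only push with the fingers: do not lift any nut or ring, and do not disturb the other parts on the bench.

Things in the scene. Friction and masses are not known exactly. Their poses are not given: they have to be found in the camera images.
- tray: Fixed steel tray on legs. Inside 260 (x) by 330 mm (y), black floor 115 mm above the origin, walls 4 mm thick and 25 mm high (rim 29). Origin: bench level under its centre; x away from the robot, y left. Its right wall (inner face y = -165 mm) has an opening from x = -85 to +10 mm, down to floor level, no bar above; a sill runs on at floor level to y = -181 mm, then a steep chute drops to the bin.
- gate (a joint): Slide gate, a plate on the outside of the right wall that closes the opening: 0 m = shut, 0.095 m = fully open (end stop). Opens along the tray's +x (away from the robot), stays where it is left, about 2 N of friction.
- gate_tab (a point): Centre of the gate's upright push tab: 5 mm thick (tray x), 28 mm wide (tray y), from the wall's top edge up to 54 mm above the tray's floor; this point is 40 mm above the floor. It moves with the gate: push its near face to open, its far face to shut. Axes as the tray's.
- bin: Open grey plastic bin, 180 mm (tray x) by 180 mm (tray y), 56 mm high, walls and floor 4 mm, fixed on the bench below the opening, its left edge a little under the chute. Origin: centre of its underside; axes as the tray's.
- nut_1: Zinc-plated steel hex nut, 47 mm over the corners, 41 mm over the flats, 20 mm thick, threaded bore too small for a finger, lying flat on the tray (about 0.12 kg). Origin: centre of its underside, z up; its corners lie on its x axis.
- nut_2: Another hex nut like nut_1.
- nut_3: Another hex nut like nut_1.
- ring_1: Plain round steel spacer ring, 54 mm outside diameter, 12 mm thick, with a bore that behaves as filled (a solid disc), about 0.12 kg, lying flat on the tray; still to be measured, stays on the tray. Origin: centre of its underside.
- ring_2: Another spacer ring like ring_1.
- arbor: Stepped steel arbor standing upright, 43 mm across and 98 mm tall, left of the tray; bystander. Origin: centre of its underside.
- coupler_body: Plated quick coupler lying down, 41 x 93 x 37 mm, left of the tray; bystander. Origin: centre of its underside.
- seal_jar: Small white jar with a red lid, 54 mm across, 69 mm tall, left of the tray; bystander. Origin: centre of its underside.
- brass_valve: Brass valve lying down, 44 x 118 x 46 mm, right of the bin; bystander. Origin: centre of its underside.
Mind the look-alikes: they are no part of the job. What is shaped like the ring_2 but yellow is not meant.

How it is judged:
On the way, in this order (a step that is already met when the one before it is completed fails the run):
1. the gate has been pushed open (at least 85 mm) (value of joint gate above 0.085 m), for 0.2 s.
2. all three hex nuts lie in the bin (x of nut_1 in the frame of bin between -0.086 and 0.086 m and y of nut_1 in the frame of bin between -0.086 and 0.086 m and z of each of nut_1, nut_2, nut_3 in the frame of bin below 0.056 m and x of nut_2 in the frame of bin between -0.086 and 0.086 m and y of nut_2 in the frame of bin between -0.086 and 0.086 m and x of nut_3 in the frame of bin between -0.086 and 0.086 m and y of nut_3 in the frame of bin between -0.086 and 0.086 m), for 0.2 s.
At the end, for the whole second after the job is handed in: All three hex nuts are inside the bin's walls and below its rim, both spacer rings lie flat on the tray's floor, the gate is shut to within 4 mm, and nuts and rings are at rest (all of step 2 and x of ring_1 in the frame of tray between -0.13 and 0.13 m and y of ring_1 in the frame of tray between -0.16 and 0.165 m and z of ring_1 in the frame of tray between 0.111 and 0.127 m and x of ring_2 in the frame of tray between -0.13 and 0.13 m and y of ring_2 in the frame of tray between -0.16 and 0.165 m and z of ring_2 in the frame of tray between 0.111 and 0.127 m and linear speed of each of nut_1, nut_2, nut_3, ring_1, ring_2 below 0.03 m/s and value of joint gate below 0.004 m); the robot touches nothing.
It fails at once if a nut or ring is lifted (more than 30 mm above the tray's floor) (z of any of nut_1, nut_2, nut_3, ring_1, ring_2 in the frame of tray above 0.145 m).
It fails at once if another part on the bench is moved more than 20 mm (distance of any of coupler_body, arbor, seal_jar, brass_valve from where it was at the start of the episode above 0.02 m).
It also fails if it takes over 72 s, if anything falls off the work surface, if the arm or the gripper's body presses on something with over 40 N, if the wrist force passes 120 N, or if a joint passes its speed limit or range.

## Robot

A 7-joint arm with a two-finger parallel gripper is mounted at the origin on a cart in front of the work surface, level with it; the furniture and walls round the work are solid. World frame = base frame: x ahead of the robot, y to its left, z up, the work surface at z = 0. Lengths are in m, angles in rad, forces in N, time in s.
With the tool pointing down it reaches from about 0.425 to 0.925 m from the base axis. Payload 6.8 kg.
Tool frame: the origin (TCP) lies at the very end of the fingers, on their centre line; the grasp point (between the pads) lies 19 mm behind it; z points along the fingers, y is the line along which they close (so a half turn about z gives the same grasp; the last joint's range is limited). The gripper opens to 85 mm and grips with 20 to 120 N. Pads are 22 mm wide; open, the fingers measure 114 mm over their backs; the gripper's body (76 mm by 85 mm) begins 54 mm behind the grasp point. The pads swing forward as they close: fully open they stand 13 mm farther back than shut.
Start: joints at [1.035, 0.477, 0.022, 1.555, -0.011, 1.109, -0.083], TCP at [0.28, -0.614, 0.231] pointing down, gripper open.
Joint ranges: [-2.96, 2.96], [-0.34, 2.1], [-1.41, 1.46], [0.24, 2.44], [-1.37, 4.51], [0.17, 1.92], [-2.96, 2.96]. Speed limits (rad/s): [2.39, 2.39, 3.14, 3.14, 3.14, 3.14, 3.14].

## Interface

Orientations are given as a rotation vector (axis times angle).
In Python, from bench import r gives the robot as it stands.
- The arm moves only by the tool play_rows, never from a script. Its argument "targets" is text: rows parted by semicolons, each of 5 numbers parted by spaces: the closure, from -1 (fully open) to 1 (shut), then the shift along the tool's x, y, z in m, then the turn about the tool's z in rad. In form: gripper dx dy dz spin; .... A call has 1 to 8 rows; each row is the pose to reach, as a shift and turn from the pose commanded when the call began, along the tool's axes at that moment; what a row does not reach only later rows make up. A row lasts 1/12 s, in which the tool goes at most 41.7 mm and 7.16 degrees, less where a joint would pass 70% of its speed; a pose out of reach is approached as far as the arm can. A call with a gripper value outside its range is refused whole. The fingers move at their own pace and stop on an object; "squeeze" is the grip in N (left out, the last holds). Time passes only in rows, so rows that repeat a pose let the fingers close. It gives the time, the measured TCP pose, the force, the opening and the grip force at its end, in the units of the state.
- r.get_obs(): the state, without advancing time (a new reading comes with each control period).
- r.grab_frame(name): name is "scene" or "top" or "wrist"; returns the picture (400x640x3 uint8, red, green, blue); there is no depth.
- r.camera_info(name): a dict with "fov_y" (degrees; the focal length in pixels is half the picture's height over the tangent of half this angle, whatever the lens; pixels are square), "cx", "cy" (the principal point, pixels), "position" and "rotation" of the camera in the world. Camera axes: x right, y down, z forward; pixel columns grow to the right and rows downward; lengths in m; the calibration is good to about 2 mm. A picture is of the moment at which its call begins: read the wrist's pose just before it. camera_info takes no time and is no camera call; for the wrist camera it gives the pose at the moment of the call.
- r.hand_in(): hands the job in; it is judged then, once.
The state is a dict: "clock": time; "joints": joint angles; "qvel": joint speeds; "tau": joint torques, N m; "tcp_pos": TCP position; "orientation": TCP orientation; "contact_force": force on the tool from outside, world axes, zero at the start; "moment": the same for the moment, N m; "grip_width": finger opening in m; "gripper_force": force on a finger pad.
Only numpy, scipy, OpenCV 4.12 (cv2) and the standard library are available. Lean on these libraries where they do the work, as an engineer would, in place of code of your own. Each camera call takes 0.05 s, during which the arm holds its last target. There are 200 camera calls.

## Working session

There is one attempt and no reset: what is moved stays moved. The work goes in short steps, Python scripts to look and compute and a tool call to move; the robot and the scene stay as the last step left them, time stands still between calls to the robot, and variables do not carry over. Pictures are saved under pics/ and viewed, at most 10 in all, crops included, and the job is handed in when it is done.

Besides the shell and the picture viewer there is one more tool, called after "Emit:" as name(argument=value, ...) on one line, values as JSON. play_rows: Moves the arm, as the interface text tells. Its arguments: {"type":"object","properties":{"targets":{"type":"string"},"squeeze":{"type":"number"}},"required":["targets"]}

```bash
mkdir -p pics; python3 - <<'E'
from bench import r
import cv2
o=r.get_obs();print({k:o[k] for k in('clock','tcp_pos','orientation','grip_width','contact_force')})
for n in("top","scene"):
    print(n,r.camera_info(n));cv2.imwrite(f"pics/{n}0.png",r.grab_frame(n)[:,:,::-1])
E
```

```text
{'clock': 0.0, 'tcp_pos': array([ 0.27978697, -0.61364292,  0.23033932]), 'orientation': array([-3.06830383e+00, -6.66519102e-01,  7.55085101e-04]), 'grip_width': 0.08543636037915225, 'contact_force': array([-0.48983922, -0.19087182, -0.24614808])}
top {'fov_y': 48.77615586062913, 'cx': 310.55890056242816, 'cy': 200.84054406789804, 'position': array([0.4132392 , 0.0029    , 1.47893795]), 'rotation': array([-2.17181192,  2.17218221, -0.09518096])}
scene {'fov_y': 45.242659412680496, 'cx': 319.0721139152423, 'cy': 198.44000381100375, 'position': array([-0.31656536,  0.79412448,  0.84309325]), 'rotation': array([-1.01014379,  2.24904889, -1.2444152 ])}
```

View pics/top0.png

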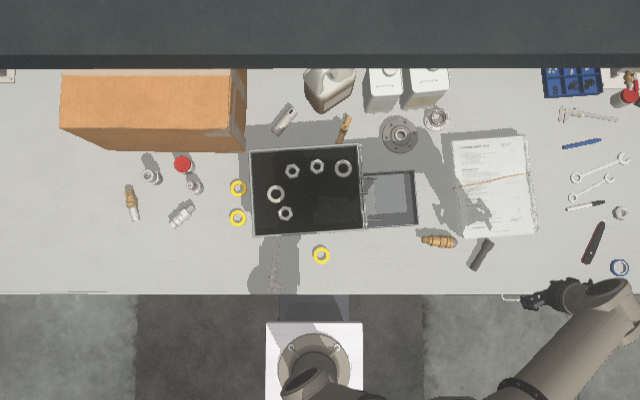

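View pics/scene0.png

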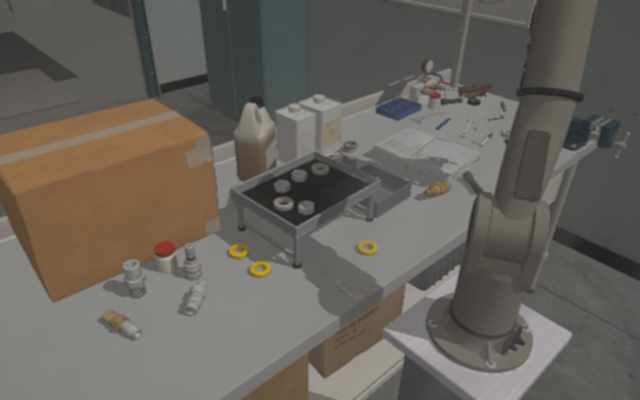

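The top view shows the tray at about (251–362, 147–236) and the bin at (390, 197). There are five candidates on the tray, at (292,171), (317,166), (343,168), (276,194) and (285,213). The yellow rings off the tray, at (238,187), (237,217) and (321,255), are the look-alikes. I'll enlarge the tray next.

```bash
python3 - <<'E'
import cv2
a=cv2.imread("pics/top0.png")[135:245,240:385]
cv2.imwrite("pics/c0.png",cv2.resize(a,None,fx=5.4,fy=5.4,interpolation=cv2.INTER_CUBIC))
E
```

```text
(no output)
```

View pics/c0.png

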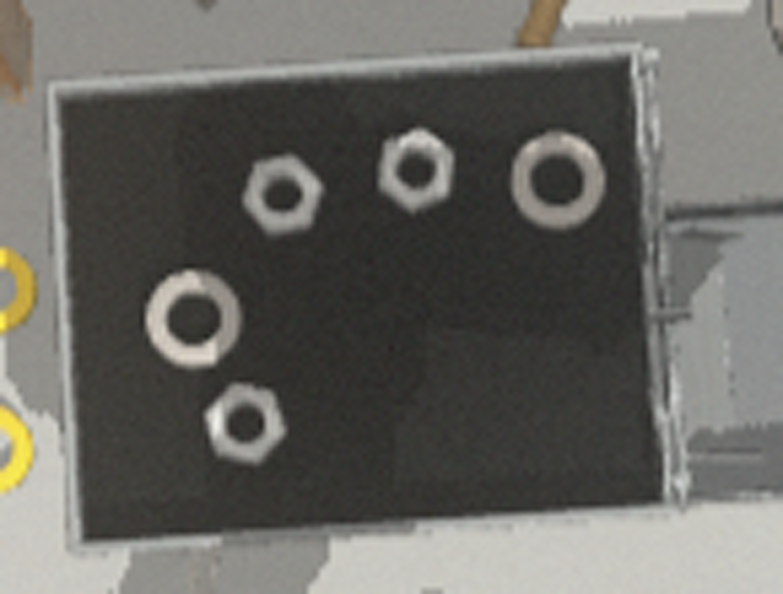

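The crop shows hexagons, which are the nuts, at crop (283,194), (417,169) and (245,424). The grey rings are at (558,181) and (193,319). Yellow rings show only outside the tray, so those are not meant. Next I'll compute positions.

```bash
cat > h.py <<'E'
import numpy as np
from scipy.spatial.transform import Rotation as R
from bench import r
def ray(name,uv,z,info=None):
    c=info or r.camera_info(name);f=200/np.tan(np.radians(c['fov_y'])/2)
    d=R.from_rotvec(c['rotation']).apply([(uv[0]-c['cx'])/f,(uv[1]-c['cy'])/f,1])
    p=np.array(c['position']);return p+d*(z-p[2])/d[2]
def proj(name,p,info=None):
    c=info or r.camera_info(name);f=200/np.tan(np.radians(c['fov_y'])/2)
    q=R.from_rotvec(c['rotation']).inv().apply(np.array(p)-c['position'])
    return q[0]/q[2]*f+c['cx'],q[1]/q[2]*f+c['cy']
E
python3 - <<'E'
from h import *
P=lambda u,v,z:ray("top",(240+u/5.4-.4,135+v/5.4-.4),z)
for n,u,v,z in[("TL",48,85,.14),("TR",648,45,.14),("BL",72,550,.14),("BR",675,510,.14),("nutA",283,194,.135),("nutB",417,169,.135),("nutC",245,424,.135),("ring1",558,181,.127),("ring2",193,319,.127),("tab?",688,313,.169),("tabL",660,313,.169)]:
    print(n,P(u,v,z).round(4))
o=r.get_obs();print(R.from_rotvec(o['orientation']).as_matrix().round(3))
c=r.camera_info('wrist');print(c, R.from_rotvec(o['orientation']).inv().apply(c['position']-o['tcp_pos']))
E
```

```text
TL [0.6935 0.2004 0.14  ]
TR [ 0.7163 -0.1421  0.14  ]
BL [0.4288 0.1835 0.14  ]
BR [ 0.4512 -0.1546  0.14  ]
nutA [0.6313 0.0663 0.135 ]
nutB [ 0.6457 -0.0102  0.135 ]
nutC [0.4999 0.0872 0.135 ]
ring1 [ 0.64   -0.0911  0.127 ]
ring2 [0.5605 0.1177 0.127 ]
tab? [ 0.5591 -0.1596  0.169 ]
tabL [ 0.5591 -0.1441  0.169 ]
[[ 0.91   0.415 -0.001]
 [ 0.415 -0.91   0.001]
 [-0.    -0.002 -1.   ]]
{'fov_y': 66.74735840110922, 'cx': 313.8936993813829, 'cy': 202.32013970110742, 'position': array([ 0.34052808, -0.58626654,  0.3734577 ]), 'rotation': array([ 2.44697618, -1.57582628, -0.21149596])} [ 6.66305983e-02  1.12887548e-05 -1.43033858e-01]
```

The tray centre is about (0.572, 0.022), with a yaw of about 3.7°. Measured edge lengths are 265 × 340 mm against 268 × 338 expected, and all parts lie inside the tray. I'll move above the gate side and take a close look.

Emit:
play_rows(targets="1 .393 -.322 0 -1.208;1 .393 -.322 0 -1.208;1 .393 -.322 0 -1.208;1 .393 -.322 0 -1.208;1 .393 -.322 0 -1.208;1 .393 -.322 0 -1.208;1 .393 -.322 0 -1.208;1 .393 -.322 0 -1.208")

```text
clock: 0.77
tcp_pos: [0.4272, -0.313, 0.2312]
orientation: [-2.368, -2.064, 0.0]
contact_force: [0.6, 0.5, 0.6]
grip_width: -0.0002
gripper_force: 0.0
```

```bash
cat >> h.py <<'E'
C=np.array([.5724,.0218]);Y=.065
def t2w(x,y): c,s=np.cos(Y),np.sin(Y);return C+[c*x-s*y,s*x+c*y]
def w2t(p): c,s=np.cos(Y),np.sin(Y);d=np.array(p)[:2]-C;return np.array([c*d[0]+s*d[1],-s*d[0]+c*d[1]])
def pose():
    o=r.get_obs();M=R.from_rotvec(o['orientation']).as_matrix();return o,M,np.arctan2(M[1,0],M[0,0])
def plan(wps):
    """wps: (xt,yt,z above floor,tool-x angle in tray deg) -> rows from the present pose"""
    o,M,a=pose()
    print('t',o['clock'].round(2) if hasattr(o['clock'],'round') else o['clock'],'tray xy',w2t(o['tcp_pos']).round(4),'h',round(o['tcp_pos'][2]-.115,4),'ang',round(np.degrees(a-Y),1),'j7',round(o['joints'][6],2),'F',o['contact_force'].round(1),'w',round(o['grip_width'],3))
    for x,y,h,g in wps:
        s=M.T@(np.r_[t2w(x,y),.115+h]-o['tcp_pos']);t=-(np.radians(g)+Y-a);t=(t+np.pi)%(2*np.pi)-np.pi
        print((x,y,h,g),'->',*s.round(3),round(t,3))
E
python3 - <<'E'
from h import *
plan([(-.08,-.175,.115,90)])
E
```

```text
t 0.7667 tray xy [-0.1666 -0.3247] h 0.1162 ang 78.4 j7 0.29 F [0.6 0.5 0.6] w -0.0
(-0.08, -0.175, 0.115, 90) -> 0.164 0.055 0.001 -0.202
```

Emit:
play_rows(targets="1 .164 .055 0 -.202;1 .164 .055 0 -.202;1 .164 .055 0 -.202;1 .164 .055 0 -.202;1 .164 .055 0 -.202;1 .164 .055 0 -.202")

```text
clock: 1.27
tcp_pos: [0.5061, -0.1565, 0.2313]
orientation: [-2.147, -2.293, -0.002]
contact_force: [0.2, -0.3, 0.4]
grip_width: -0.0003
gripper_force: 0.0
```

```bash
python3 - <<'E'
from h import *
import cv2,pickle
plan([])
c=r.camera_info('wrist');print(c)
pickle.dump(c,open('w1.pkl','wb'))
im=r.grab_frame('wrist');cv2.imwrite('pics/w1.png',cv2.resize(im[:,:,::-1],(800,500),interpolation=cv2.INTER_CUBIC))
E
```

```text
t 1.2667 tray xy [-0.0777 -0.1736] h 0.1163 ang 90.1 j7 0.13 F [ 0.2 -0.3  0.4] w -0.0
{'fov_y': 66.74735840110922, 'cx': 313.8936993813829, 'cy': 202.32013970110742, 'position': array([ 0.50214467, -0.0905246 ,  0.37437905]), 'rotation': array([2.87522919, 0.09297396, 0.01184044])}
```

View pics/w1.png

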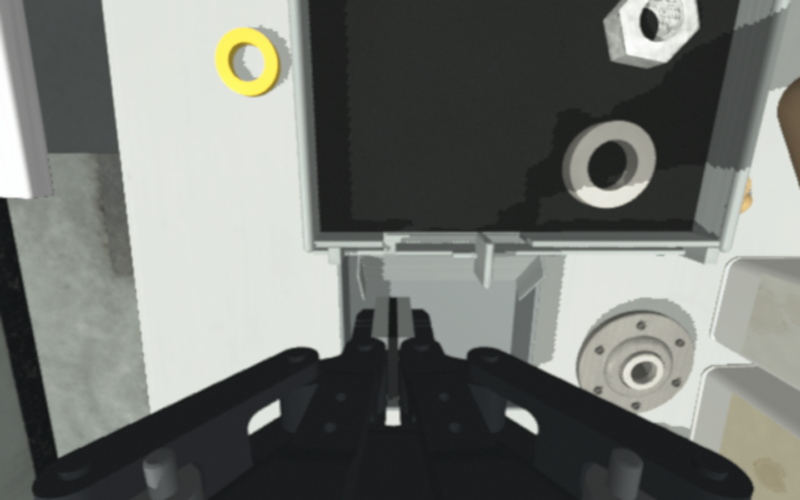

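The wrist picture (800 px wide) shows the tab at about (476–495, 233–287), the opening at (385–525, 240), ring_1 at (611,164), a nut at (653,25) and the closed fingertips at (393,300). The tray's right inner floor corners are at (317,233) and (695,230).

```bash
python3 - <<'E'
from h import *
import pickle
c=pickle.load(open('w1.pkl','rb'))
for n,u,v,z in[("cornNear",317,233,.115),("cornFar",695,230,.115),("tab a",478,234,.169),("tab b",490,286,.169),("opening L",385,240,.14),("opening R",525,240,.14),("ring",611,164,.127),("nutB",653,27,.135),("tip",393,298,.231)]:
    print(n,w2t(ray('w',(u*.8,v*.8),z,c)).round(4))
plan([(-.078,-.179,.036,90),(.09,-.179,.036,90)])
E
```

```text
cornNear [-0.1301 -0.1635]
cornFar [ 0.1333 -0.1614]
tab a [-0.0301 -0.1524]
tab b [-0.0214 -0.183 ]
opening L [-0.0822 -0.1626]
opening R [ 0.0066 -0.1627]
ring [ 0.0613 -0.1162]
nutB [ 0.0691 -0.0408]
tip [-0.0772 -0.1653]
t 1.3167 tray xy [-0.079  -0.1763] h 0.116 ang 89.8 j7 0.13 F [ 0.8 -0.9  0.1] w -0.0
(-0.078, -0.179, 0.036, 90) -> -0.003 0.001 0.08 -0.003
(0.09, -0.179, 0.036, 90) -> -0.002 0.169 0.08 -0.003
```

Emit:
play_rows(targets="1 -.001 0 .04 0;1 -.001 0 .079 0;1 -.001 0 .079 0;1 -.001 .025 .079 0;1 -.001 .05 .079 0;1 -.001 .075 .079 0;1 -.001 .1 .079 0;1 -.001 .12 .079 0")

```text
clock: 1.98
tcp_pos: [0.6242, -0.1563, 0.1529]
orientation: [-2.156, -2.282, 0.004]
contact_force: [-4.4, 0.5, -1.4]
grip_width: 0.0001
gripper_force: 1.7
```

Emit:
play_rows(targets="1 0 .006 0 0;1 0 .010 0 0;1 0 .013 0 0;1 0 .013 0 0")

```text
clock: 2.32
tcp_pos: [0.6275, -0.1562, 0.1525]
orientation: [-2.149, -2.272, 0.025]
contact_force: [-30.1, 2.2, 18.3]
grip_width: -0.0
gripper_force: 15.9
```

```bash
python3 - <<'E'
from h import *
plan([])
E
```

```text
t 2.3167 tray xy [ 0.0435 -0.1812] h 0.0375 ang 89.5 j7 0.01 F [-30.1   2.2  18.3] w -0.0
```

The force jumped at the end of the push, so it is probably the end stop. I'll back off, rise and check the gate, moving towards the start of the nut B push.

Emit:
play_rows(targets=".4 0 -.03 0 0;.4 0 -.03 0 0;.4 0 -.03 -.04 0;.4 0 -.03 -.08 0;.4 .04 -.06 -.08 0;.4 .08 -.08 -.08 0;.4 .08 -.08 -.08 0")

```text
clock: 2.9
tcp_pos: [0.5508, -0.0742, 0.2347]
orientation: [2.151, 2.29, 0.003]
contact_force: [-0.7, 1.2, 0.1]
grip_width: 0.0258
gripper_force: 0.0
```

```bash
python3 - <<'E'
from h import *
import cv2,pickle
plan([])
c=r.camera_info('wrist')
pickle.dump(c,open('w2.pkl','wb'))
im=r.grab_frame('wrist');cv2.imwrite('pics/w2.png',cv2.resize(im[:,:,::-1],(800,500),interpolation=cv2.INTER_CUBIC))
E
```

```text
t 2.9 tray xy [-0.0278 -0.0944] h 0.1197 ang 89.9 j7 -0.06 F [-0.7  1.2  0.1] w 0.026
```

View pics/w2.png

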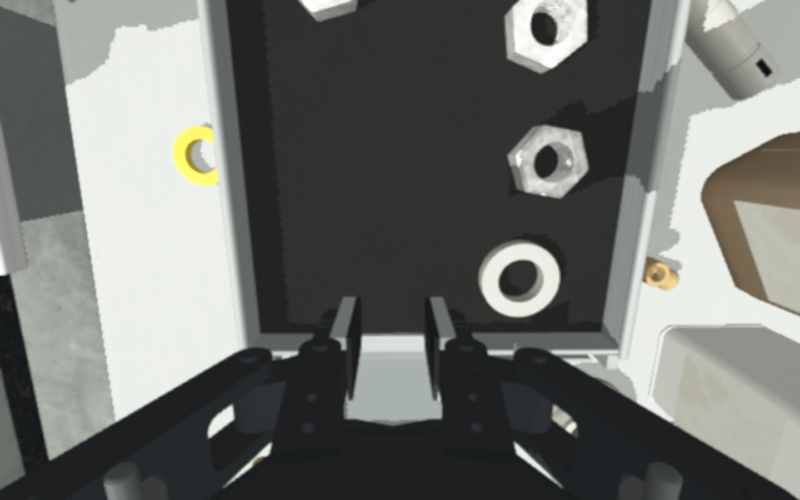

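```bash
python3 - <<'E'
from h import *
import pickle
c=pickle.load(open('w2.pkl','rb'))
for x in(.06,.069):
  for y in(-.155,-.183):
    print(x,y,(np.array(proj('w',np.r_[t2w(x,y),.169],c))/.8).round())
for n,u,v,z in[("ring",519,280,.127),("nutB",550,160,.135),("nutA",548,30,.135),('tab',516,345,.169)]:
    print(n,w2t(ray('w',(u*.8,v*.8),z,c)).round(4))
E
```

```text
0.06 -0.155 [534. 362.]
0.06 -0.183 [530. 401.]
0.069 -0.155 [549. 362.]
0.069 -0.183 [544. 401.]
ring [ 0.061  -0.1164]
nutB [ 0.0708 -0.0348]
nutA [0.0621 0.0375]
tab [ 0.0479 -0.1436]
```

Emit:
play_rows(targets="1 -.04 .015 0 0;1 -.08 .02 0 0;1 -.08 .02 0 0;1 -.08 .02 0 0")

```text
clock: 3.28
tcp_pos: [0.5775, -0.1623, 0.2329]
orientation: [2.163, 2.277, -0.002]
contact_force: [0.4, 0.6, -0.5]
grip_width: -0.0001
gripper_force: 0.0
```

```bash
python3 - <<'E'
from h import *
import cv2,pickle
plan([])
c=r.camera_info('wrist')
pickle.dump(c,open('w3.pkl','wb'))
im=r.grab_frame('wrist');a=im[150:270,300:460,::-1];cv2.imwrite('pics/w3.png',cv2.resize(a,None,fx=5,fy=5,interpolation=cv2.INTER_CUBIC))
for x in(.06,.069):
  for y in(-.155,-.183):
    u,v=proj('w',np.r_[t2w(x,y),.169],c);print(x,y,round((u-300)*5),round((v-150)*5))
E
```

```text
t 3.2833 tray xy [-0.0068 -0.1841] h 0.1179 ang 89.2 j7 0.07 F [ 0.4  0.6 -0.5] w -0.0
0.06 -0.155 550 120
0.06 -0.183 537 314
0.069 -0.155 616 119
0.069 -0.183 600 313
```

View pics/w3.png

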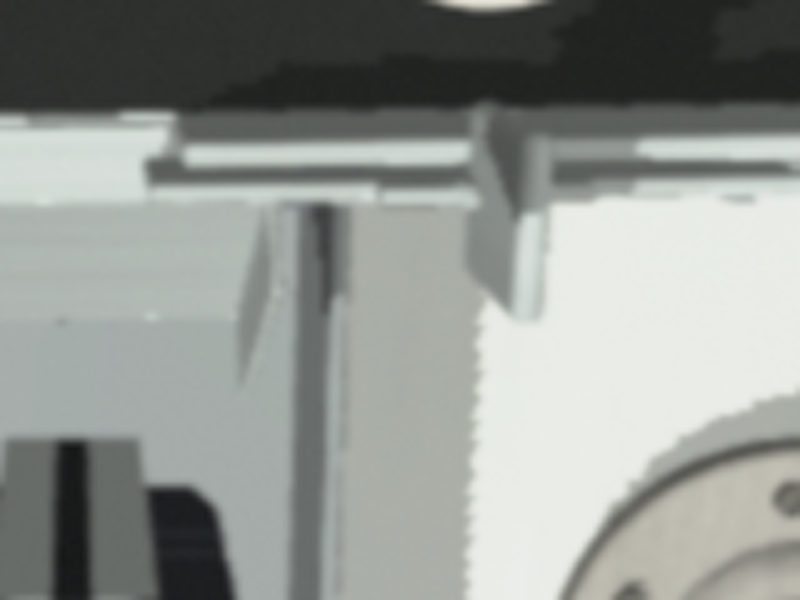

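```bash
python3 - <<'E'
from h import *
import pickle
c=pickle.load(open('w3.pkl','rb'));c1=pickle.load(open('w1.pkl','rb'))
for n,u,v,z in[("wall edge top",178,118,.14),("plate edge",148,162,.14),("plate edge2",148,180,.14),('tab end L',514,310,.169),('tab end R',545,310,.169),('tab inner R',550,140,.169)]:
    print(n,w2t(ray('w',(u/5+300,v/5+150),z,c)).round(4))
for n,u,v,z in[('tab L',478,286,.169),('tab R',495,286,.169),('tabR',495,234,.169)]:
    print(n,w2t(ray('w',(u*.8,v*.8),z,c1)).round(4))
E
python3 - <<'E'
import cv2
a=cv2.imread('pics/w1.png')[215:305,360:540];cv2.imwrite('pics/w1c.png',cv2.resize(a,None,fx=4.4,fy=4.4,interpolation=cv2.INTER_CUBIC))
E
```

```text
wall edge top [ 0.0108 -0.1591]
plate edge [ 0.006  -0.1661]
plate edge2 [ 0.006 -0.169]
tab end L [ 0.0567 -0.1824]
tab end R [ 0.0612 -0.1824]
tab inner R [ 0.0602 -0.1578]
tab L [-0.0283 -0.183 ]
tab R [-0.0186 -0.183 ]
tabR [-0.0207 -0.1524]
```

View pics/w1c.png

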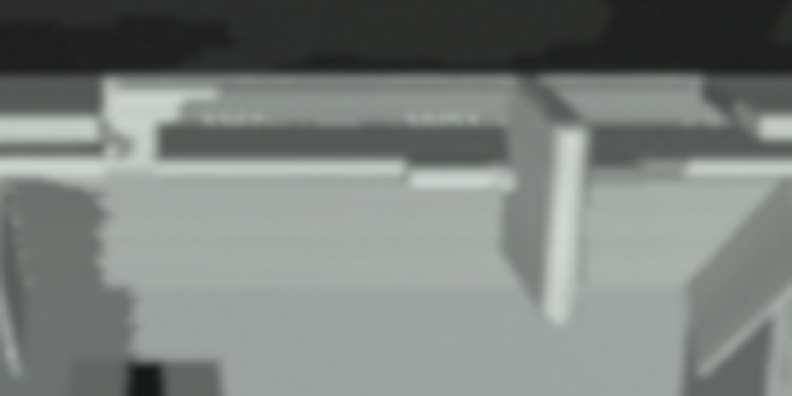

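The gate started about 12 mm ajar: the plate edge was at −0.075 and is now at +0.006, so it travelled about 82 mm onto a hard stop. That means it is fully open now, and when shut the tab should be at x ≈ −0.036. Now the sweeps, starting with the nut at (0.071, −0.035).

```bash
cat >> h.py <<'E'
def rows(wps,g=.4):
    """wps (xt,yt,h,ang,n): dense rows, chained calls of 8"""
    plan([]);o,M,a=pose();p=o['tcp_pos'].copy();L=[]
    cp,ca=p.copy(),a
    for x,y,h,an,n in wps:
        q=np.r_[t2w(x,y),.115+h];b=np.radians(an)+Y;b=ca+(b-ca+np.pi)%(2*np.pi)-np.pi
        if max(np.linalg.norm(q-cp)/n/.0417,abs(b-ca)/n/.125)>1: print('too fast',(x,y,h,an,n))
        for k in range(1,n+1): L.append((cp+(q-cp)*k/n,ca+(b-ca)*k/n))
        cp,ca=q,b
    bp,ba=p,a
    for i in range(0,len(L),8):
        out=[]
        for q,b in L[i:i+8]:
            X=np.array([np.cos(ba),np.sin(ba),0]);Yy=np.array([np.sin(ba),-np.cos(ba),0]);d=q-bp
            out.append('%g %.3f %.3f %.3f %.3f'%(g,d@X,d@Yy,-d[2],-(b-ba)))
        print(';'.join(out));bp,ba=L[min(i+7,len(L)-1)]
E
python3 - <<'E'
from h import *
rows([(.112,-.035,.118,0,13),(.112,-.035,.04,0,3)])
E
```

```text
t 3.3333 tray xy [-0.0066 -0.1813] h 0.1178 ang 89.4 j7 0.07 F [ 0.9  1.7 -0.3] w -0.0
0.4 0.011 0.009 -0.000 0.120;0.4 0.023 0.018 -0.000 0.240;0.4 0.034 0.027 -0.000 0.360;0.4 0.045 0.036 -0.000 0.480;0.4 0.057 0.045 -0.000 0.600;0.4 0.068 0.054 -0.000 0.720;0.4 0.079 0.063 -0.000 0.840;0.4 0.091 0.072 -0.000 0.961
0.4 0.014 -0.004 -0.000 0.120;0.4 0.028 -0.008 -0.000 0.240;0.4 0.042 -0.012 -0.000 0.360;0.4 0.056 -0.017 -0.000 0.480;0.4 0.069 -0.021 -0.000 0.600;0.4 0.069 -0.021 0.026 0.600;0.4 0.069 -0.021 0.052 0.600;0.4 0.069 -0.021 0.078 0.600
```

Emit:
play_rows(targets="0.4 0.011 0.009 0 0.120;0.4 0.023 0.018 0 0.240;0.4 0.034 0.027 0 0.360;0.4 0.045 0.036 0 0.480;0.4 0.057 0.045 0 0.600;0.4 0.068 0.054 0 0.720;0.4 0.079 0.063 0 0.840;0.4 0.091 0.072 0 0.961")

```text
clock: 4.0
tcp_pos: [0.6444, -0.0606, 0.2329]
orientation: [-2.97, -1.024, -0.001]
contact_force: [1.5, 0.0, -0.0]
grip_width: 0.0256
gripper_force: 0.0
```

Emit:
play_rows(targets="0.4 0.014 -0.004 0 0.120;0.4 0.028 -0.008 0 0.240;0.4 0.042 -0.012 0 0.360;0.4 0.056 -0.017 0 0.480;0.4 0.069 -0.021 0 0.600;0.4 0.069 -0.021 0.026 0.600;0.4 0.069 -0.021 0.052 0.600;0.4 0.069 -0.021 0.078 0.600")

```text
clock: 4.67
tcp_pos: [0.6856, -0.001, 0.1545]
orientation: [-3.139, -0.112, -0.002]
contact_force: [0.7, -0.1, -0.4]
grip_width: 0.0257
gripper_force: 0.0
```

```bash
python3 - <<'E'
from h import *
D=[(.112,-.035,.006,0,2),(.112,-.035,.006,0,2),(.05,-.035,.006,0,4)]
for k in range(0,10):
    f=np.radians(10*k);n=np.array([.02-.06*np.sin(f),-.035-.06*(1-np.cos(f))])+.031*np.array([np.cos(f),np.sin(f)])
    D.append((n[0],n[1],.006,10*k,2 if k else 1))
D+=[(-.04,-.178,.006,90,8),(-.04,-.178,.006,90,2)]
rows(D)
E
```

```text
t 4.6667 tray xy [ 0.1114 -0.0301] h 0.0395 ang 0.3 j7 -1.65 F [ 0.7 -0.1 -0.4] w 0.026
0.4 0.000 0.002 0.017 0.003;0.4 0.001 0.005 0.034 0.006;0.4 0.001 0.005 0.034 0.006;0.4 0.001 0.005 0.034 0.006;0.4 -0.015 0.005 0.034 0.006;0.4 -0.030 0.005 0.034 0.006;0.4 -0.046 0.005 0.034 0.006;0.4 -0.061 0.004 0.034 0.006
0.4 0.001 -0.000 -0.000 -0.000;0.4 -0.004 -0.002 -0.000 -0.087;0.4 -0.010 -0.004 -0.000 -0.175;0.4 -0.016 -0.006 -0.000 -0.262;0.4 -0.021 -0.007 -0.000 -0.349;0.4 -0.027 -0.007 -0.000 -0.436;0.4 -0.033 -0.007 -0.000 -0.524;0.4 -0.039 -0.007 -0.000 -0.611
0.4 -0.005 -0.003 -0.000 -0.087;0.4 -0.011 -0.004 -0.000 -0.175;0.4 -0.016 -0.006 -0.000 -0.262;0.4 -0.022 -0.007 -0.000 -0.349;0.4 -0.028 -0.008 -0.000 -0.436;0.4 -0.034 -0.007 -0.000 -0.524;0.4 -0.040 -0.007 -0.000 -0.611;0.4 -0.046 -0.006 -0.000 -0.698
0.4 -0.005 -0.003 -0.000 -0.087;0.4 -0.011 -0.004 -0.000 -0.175;0.4 -0.016 -0.006 -0.000 -0.262;0.4 -0.030 -0.003 -0.000 -0.262;0.4 -0.044 0.001 -0.000 -0.262;0.4 -0.058 0.005 -0.000 -0.262;0.4 -0.072 0.009 -0.000 -0.262;0.4 -0.085 0.012 -0.000 -0.262
0.4 -0.014 -0.000 -0.000 -0.000;0.4 -0.028 0.000 -0.000 -0.000;0.4 -0.043 0.000 -0.000 -0.000;0.4 -0.043 0.000 -0.000 -0.000;0.4 -0.043 0.000 -0.000 -0.000
```

Emit:
play_rows(targets="0.4 0 0.002 0.017 0.003;0.4 0.001 0.003 0.034 0.005;0.4 0.001 0.003 0.034 0.005;0.4 0.001 0.003 0.034 0.005;0.4 -0.015 0.003 0.034 0.005;0.4 -0.030 0.003 0.034 0.005;0.4 -0.046 0.003 0.034 0.005;0.4 -0.061 0.003 0.034 0.005")

```text
clock: 5.33
tcp_pos: [0.6252, -0.0094, 0.1226]
orientation: [-3.139, -0.101, -0.005]
contact_force: [0.8, -0.2, -0.3]
grip_width: 0.0257
gripper_force: 0.2
```

Emit:
play_rows(targets="0.4 0.001 0 0 0;0.4 -0.004 -0.002 0 -0.087;0.4 -0.010 -0.004 0 -0.175;0.4 -0.016 -0.006 0 -0.262;0.4 -0.021 -0.007 0 -0.349;0.4 -0.027 -0.007 0 -0.436;0.4 -0.033 -0.007 0 -0.524;0.4 -0.039 -0.007 0 -0.611")

```text
clock: 6.0
tcp_pos: [0.5875, -0.0047, 0.1225]
orientation: [2.961, 1.047, 0.007]
contact_force: [1.5, 0.7, 0.1]
grip_width: 0.0256
gripper_force: 0.5
```

Emit:
play_rows(targets="0.4 -0.005 -0.003 0 -0.087;0.4 -0.011 -0.004 0 -0.175;0.4 -0.016 -0.006 0 -0.262;0.4 -0.022 -0.007 0 -0.349;0.4 -0.028 -0.008 0 -0.436;0.4 -0.034 -0.007 0 -0.524;0.4 -0.040 -0.007 0 -0.611;0.4 -0.046 -0.006 0 -0.698")

```text
clock: 6.67
tcp_pos: [0.5477, -0.0287, 0.1223]
orientation: [2.423, 1.996, 0.006]
contact_force: [-0.4, 1.5, 0.9]
grip_width: 0.0256
gripper_force: 0.7
```

Emit:
play_rows(targets="0.4 -0.005 -0.003 0 -0.087;0.4 -0.011 -0.004 0 -0.175;0.4 -0.016 -0.006 0 -0.262;0.4 -0.020 -0.005 0 -0.262")

```text
clock: 7.0
tcp_pos: [0.5383, -0.0479, 0.122]
orientation: [2.144, 2.293, 0.004]
contact_force: [-0.3, 1.8, 1.9]
grip_width: 0.0255
gripper_force: 0.9
```

```bash
python3 - <<'E'
from h import *
import cv2,pickle
plan([])
c=r.camera_info('wrist')
pickle.dump(c,open('w4.pkl','wb'))
im=r.grab_frame('wrist');cv2.imwrite('pics/w4.png',cv2.resize(im[:,:,::-1],(800,500),interpolation=cv2.INTER_CUBIC))
E
```

```text
t 7.0 tray xy [-0.0386 -0.0674] h 0.007 ang 90.1 j7 -0.22 F [-0.3  1.8  1.9] w 0.026
```

View pics/w4.png

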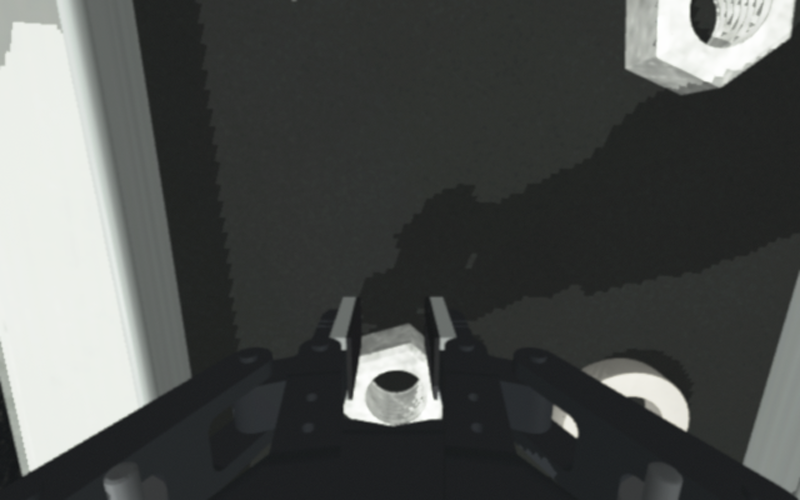

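The nut sits cradled at (393,375) between the fingers, and ring_1 is undisturbed at (640,395). I'll push it straight out.

Emit:
play_rows(targets="0.4 -0.014 0 0 0;0.4 -0.028 0 0 0;0.4 -0.042 0 0 0;0.4 -0.056 0 0 0;0.4 -0.070 0 0 0;0.4 -0.084 0 0 0;0.4 -0.096 0 0 0;0.4 -0.104 0 0 0")

```text
clock: 7.72
tcp_pos: [0.5442, -0.1538, 0.1208]
orientation: [2.152, 2.287, -0.0]
contact_force: [0.2, 0.2, 0.4]
grip_width: 0.0257
gripper_force: 0.0
```

Emit:
play_rows(targets="0.4 -0.005 0 0 0;0.4 -0.005 0 0 0;0.4 0 0 -.02 0;0.4 0 0 -.05 0")

```text
clock: 8.05
tcp_pos: [0.5413, -0.1501, 0.1682]
orientation: [-2.144, -2.288, 0.003]
contact_force: [0.4, 0.0, 0.1]
grip_width: 0.0258
gripper_force: 0.0
```

```bash
python3 - <<'E'
from h import *
# nut A (.062,.038): push heading phi=60deg (tool angle 60)
n0=np.array([.0621,.0385]);f=np.radians(60);u=np.array([np.cos(f),np.sin(f)])
s=n0+.042*u;print(s)
rows([(s[0],s[1],.06,60,9),(s[0],s[1],.03,60,2)])
E
```

```text
[0.0831     0.07487307]
t 8.05 tray xy [-0.0422 -0.1695] h 0.0532 ang 90.0 j7 0.01 F [0.4 0.  0.1] w 0.026
0.4 0.027 0.014 -0.001 0.058;0.4 0.054 0.028 -0.002 0.116;0.4 0.081 0.042 -0.002 0.175;0.4 0.109 0.056 -0.003 0.233;0.4 0.136 0.070 -0.004 0.291;0.4 0.163 0.084 -0.005 0.349;0.4 0.190 0.097 -0.005 0.407;0.4 0.217 0.111 -0.006 0.465
0.4 0.031 0.000 -0.001 0.058;0.4 0.031 0.000 0.014 0.058;0.4 0.031 0.000 0.029 0.058
```

```bash
python3 - <<'E'
from h import *
import cv2
n0=np.array([.0621,.0385]);U=lambda d:np.array([np.cos(np.radians(d)),np.sin(np.radians(d))])
u=U(50);s=n0+.043*u
D=[(*s,.06,50,9),(*s,.006,50,2),(*s,.006,50,1)]
e=n0-.137*u+.031*u;D.append((*e,.006,50,12))
n1=n0-.137*u
for k in(60,70,80,90):
    f=np.radians(k);f0=np.radians(50)
    n=n1+.06*np.array([-(np.sin(f)-np.sin(f0)),-(np.cos(f0)-np.cos(f))]);q=n+.031*U(k);D.append((*q,.006,k,2))
D+=[(-.04,-.178,.006,90,8)]
rows(D)
a=r.grab_frame("top")[150:240,340:440,::-1];cv2.imwrite('pics/t2.png',cv2.resize(a,None,fx=5,fy=5,interpolation=cv2.INTER_CUBIC))
E
```

```text
t 8.05 tray xy [-0.0422 -0.1695] h 0.0532 ang 90.0 j7 0.01 F [0.4 0.  0.1] w 0.026
0.4 0.027 0.015 -0.001 0.078;0.4 0.054 0.029 -0.002 0.155;0.4 0.080 0.044 -0.002 0.233;0.4 0.107 0.059 -0.003 0.310;0.4 0.134 0.073 -0.004 0.388;0.4 0.161 0.088 -0.005 0.465;0.4 0.187 0.103 -0.005 0.543;0.4 0.214 0.117 -0.006 0.621
0.4 0.030 -0.004 -0.001 0.078;0.4 0.030 -0.004 0.026 0.078;0.4 0.030 -0.004 0.053 0.078;0.4 0.030 -0.004 0.053 0.078;0.4 0.018 -0.005 0.053 0.078;0.4 0.006 -0.006 0.053 0.078;0.4 -0.007 -0.007 0.053 0.078;0.4 -0.019 -0.007 0.053 0.078
0.4 -0.012 0.000 -0.000 -0.000;0.4 -0.025 -0.000 -0.000 -0.000;0.4 -0.037 0.000 -0.000 -0.000;0.4 -0.050 0.000 -0.000 -0.000;0.4 -0.062 -0.000 -0.000 -0.000;0.4 -0.074 0.000 -0.000 -0.000;0.4 -0.087 -0.000 -0.000 -0.000;0.4 -0.099 0.000 -0.000 -0.000
0.4 -0.005 -0.002 -0.000 -0.087;0.4 -0.011 -0.004 -0.000 -0.175;0.4 -0.017 -0.006 -0.000 -0.262;0.4 -0.022 -0.007 -0.000 -0.349;0.4 -0.028 -0.007 -0.000 -0.436;0.4 -0.034 -0.007 -0.000 -0.524;0.4 -0.040 -0.007 -0.000 -0.611;0.4 -0.046 -0.006 -0.000 -0.698
0.4 -0.013 -0.000 -0.000 -0.000;0.4 -0.026 -0.000 -0.000 -0.000;0.4 -0.039 -0.000 -0.000 -0.000;0.4 -0.052 -0.000 -0.000 -0.000;0.4 -0.065 -0.000 -0.000 -0.000;0.4 -0.078 -0.000 -0.000 -0.000;0.4 -0.091 -0.000 -0.000 -0.000;0.4 -0.104 -0.000 -0.000 -0.000
```

View pics/t2.png

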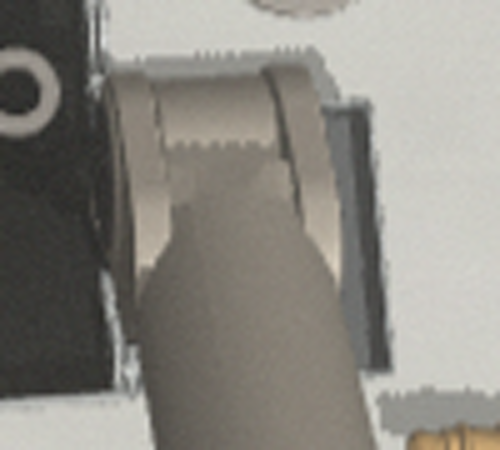

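The arm hides the bin in this view; ring_1 is still in place. On to the second nut.

Emit:
play_rows(targets="0.4 0.027 0.015 0 0.078;0.4 0.054 0.029 0 0.155;0.4 0.080 0.044 0 0.233;0.4 0.107 0.059 0 0.310;0.4 0.134 0.073 0 0.388;0.4 0.161 0.088 0 0.465;0.4 0.187 0.103 0 0.543;0.4 0.214 0.117 0 0.621")

```text
clock: 8.77
tcp_pos: [0.647, 0.0713, 0.1703]
orientation: [-2.749, -1.521, -0.0]
contact_force: [0.3, 0.1, -1.2]
grip_width: 0.0254
gripper_force: 0.0
```

Emit:
play_rows(targets="0.4 0.030 -0.004 0 0.078;0.4 0.030 -0.004 0 0.078")

```text
clock: 8.93
tcp_pos: [0.6597, 0.1066, 0.1706]
orientation: [-2.796, -1.422, -0.006]
contact_force: [-0.7, 1.6, 0.8]
grip_width: 0.0253
gripper_force: 0.0
```

```bash
python3 - <<'E'
from h import *
import cv2
plan([])
# nuts / rings by blobs in the top view
im=r.grab_frame("top");cv2.imwrite('pics/t3.png',im[:,:,::-1])
# bin interior: compare with first picture
b=cv2.imread('pics/top0.png');bi=np.array([proj('top',np.r_[t2w(-.0375,-.27),.02])]).round();print('bin about',bi)
d=cv2.absdiff(b,im[:,:,::-1].copy()).max(2)
m=(d>40).astype('uint8')
m[:, :362]=0;m[:165]=0;m[232:]=0;m[:,420:]=0
n,l,s,c=cv2.connectedComponentsWithStats(m)
for i in range(1,n):
    if s[i,4]>15:print(s[i],c[i].round(1),w2t(ray('top',c[i],.025)).round(3))
E
```

```text
t 8.9333 tray xy [0.0927 0.079 ] h 0.0556 ang 50.2 j7 -1.06 F [-0.7  1.6  0.8] w 0.025
bin about [[389. 199.]]
[407 165  13   8  76] [413.9 167.7] [ 0.063 -0.361]
[362 177  11  34 143] [365.2 188.6] [ 0.003 -0.194]
[390 189  13  12  80] [396.4 194.3] [-0.022 -0.296]
```

A 13 × 12 px blob at (396,194) confirms that the first nut is in the bin. I'll replan the rest of this push from here.

```bash
cat > pa.py <<'E'
from h import *
n0=np.array([.0621,.0385]);U=lambda d:np.array([np.cos(np.radians(d)),np.sin(np.radians(d))])
u=U(50);s=n0+.044*u
D=[(*s,.006,50,3),(*s,.006,50,1)]
e=n0-.137*u+.031*u;D.append((*e,.006,50,12))
n1=n0-.137*u
for k in(60,70,80,90):
    f=np.radians(k);f0=np.radians(50)
    n=n1+.06*np.array([-(np.sin(f)-np.sin(f0)),-(np.cos(f0)-np.cos(f))]);q=n+.031*U(k);D.append((*q,.006,k,2))
D+=[(-.04,-.176,.006,90,8)]
rows(D)
E
python3 pa.py
```

```text
t 8.9833 tray xy [0.0918 0.0753] h 0.0553 ang 50.3 j7 -1.05 F [-0.8 -0.2 -0.4] w 0.026
0.4 -0.001 0.000 0.016 0.002;0.4 -0.002 0.001 0.033 0.003;0.4 -0.003 0.001 0.049 0.005;0.4 -0.003 0.001 0.049 0.005;0.4 -0.016 0.001 0.049 0.005;0.4 -0.028 0.001 0.049 0.005;0.4 -0.041 0.001 0.049 0.005;0.4 -0.053 0.001 0.049 0.005
0.4 -0.012 0.000 -0.000 -0.000;0.4 -0.025 0.000 -0.000 -0.000;0.4 -0.038 -0.000 -0.000 -0.000;0.4 -0.050 0.000 -0.000 -0.000;0.4 -0.062 0.000 -0.000 -0.000;0.4 -0.075 -0.000 -0.000 -0.000;0.4 -0.087 -0.000 -0.000 -0.000;0.4 -0.100 -0.000 -0.000 -0.000
0.4 -0.005 -0.002 -0.000 -0.087;0.4 -0.011 -0.004 -0.000 -0.175;0.4 -0.017 -0.006 -0.000 -0.262;0.4 -0.022 -0.007 -0.000 -0.349;0.4 -0.028 -0.007 -0.000 -0.436;0.4 -0.034 -0.007 -0.000 -0.524;0.4 -0.040 -0.007 -0.000 -0.611;0.4 -0.046 -0.006 -0.000 -0.698
0.4 -0.013 -0.000 -0.000 -0.000;0.4 -0.025 -0.000 -0.000 -0.000;0.4 -0.038 -0.000 -0.000 -0.000;0.4 -0.051 -0.000 -0.000 -0.000;0.4 -0.064 -0.000 -0.000 -0.000;0.4 -0.076 -0.000 -0.000 -0.000;0.4 -0.089 -0.000 -0.000 -0.000;0.4 -0.102 -0.000 -0.000 -0.000
```

Emit:
play_rows(targets="0.4 -0.001 0 0.016 0.002;0.4 -0.002 0.001 0.033 0.003;0.4 -0.003 0.001 0.049 0.005;0.4 -0.003 0.001 0.049 0.005;0.4 -0.016 0.001 0.049 0.005;0.4 -0.028 0.001 0.049 0.005;0.4 -0.041 0.001 0.049 0.005;0.4 -0.053 0.001 0.049 0.005")

```text
clock: 9.65
tcp_pos: [0.628, 0.0514, 0.1224]
orientation: [2.807, 1.408, 0.002]
contact_force: [0.3, 1.0, 0.0]
grip_width: 0.0258
gripper_force: 0.6
```

Emit:
play_rows(targets="0.4 -0.012 0 0 0;0.4 -0.025 0 0 0;0.4 -0.038 0 0 0;0.4 -0.050 0 0 0;0.4 -0.062 0 0 0;0.4 -0.075 0 0 0;0.4 -0.087 0 0 0;0.4 -0.100 0 0 0")

```text
clock: 10.32
tcp_pos: [0.5684, -0.0274, 0.1216]
orientation: [2.807, 1.41, 0.002]
contact_force: [3.3, 3.5, 3.8]
grip_width: 0.0257
gripper_force: 2.2
```

Emit:
play_rows(targets="0.4 -0.005 -0.002 0 -0.087;0.4 -0.011 -0.004 0 -0.175;0.4 -0.017 -0.006 0 -0.262;0.4 -0.022 -0.007 0 -0.349;0.4 -0.028 -0.007 0 -0.436;0.4 -0.034 -0.007 0 -0.524;0.4 -0.040 -0.007 0 -0.611;0.4 -0.046 -0.006 0 -0.698")

```text
clock: 10.98
tcp_pos: [0.5349, -0.0606, 0.1209]
orientation: [-2.15, -2.289, 0.002]
contact_force: [1.0, 3.8, 3.1]
grip_width: 0.0257
gripper_force: 1.7
```

```bash
python3 - <<'E'
from h import *
import cv2
plan([(-.04,-.178,.006,90)])
# same tool pose as w4: is the nut in the cradle as before?
im=cv2.resize(r.grab_frame('wrist')[:,:,::-1],(800,500),interpolation=cv2.INTER_CUBIC);cv2.imwrite('pics/w5.png',im)
a=cv2.imread('pics/w4.png')
for x0,x1,y0,y1 in[(350,435,330,425),(350,435,395,425),(440,700,360,450)]:
    print(a[y0:y1,x0:x1].mean().round(1),im[y0:y1,x0:x1].mean().round(1))
E
```

```text
t 10.9833 tray xy [-0.0428 -0.0798] h 0.0059 ang 89.9 j7 -0.21 F [1.  3.8 3.1] w 0.026
(-0.04, -0.178, 0.006, 90) -> -0.098 0.003 -0.0 -0.002
155.3 154.6
183.6 183.6
60.6 65.6
```

Emit:
play_rows(targets="0.4 -0.013 0 0 0;0.4 -0.026 0.001 0 0;0.4 -0.039 0.001 0 0;0.4 -0.052 0.002 0 0;0.4 -0.065 0.002 0 0;0.4 -0.078 0.002 0 0;0.4 -0.090 0.003 0 0;0.4 -0.098 0.003 0 0")

```text
clock: 11.7
tcp_pos: [0.5451, -0.1605, 0.1212]
orientation: [2.158, 2.282, -0.001]
contact_force: [0.3, 0.6, -0.8]
grip_width: 0.0257
gripper_force: 0.0
```

Emit:
play_rows(targets="0.4 0 0 0 0;0.4 0 0 0 0;0.4 0 0 -.02 0;0.4 0 0 -.05 0")

```text
clock: 12.03
tcp_pos: [0.5428, -0.1565, 0.1691]
orientation: [-2.15, -2.282, 0.004]
contact_force: [0.5, -0.5, 0.6]
grip_width: 0.0256
gripper_force: 0.0
```

```bash
python3 - <<'E'
from h import *
rows([(-.0735,.114,.055,97.6,10)])
E
```

```text
t 12.0333 tray xy [-0.0411 -0.176 ] h 0.0541 ang 89.7 j7 0.01 F [ 0.5 -0.5  0.6] w 0.026
0.4 0.029 -0.003 -0.000 -0.014;0.4 0.058 -0.007 -0.000 -0.028;0.4 0.087 -0.010 -0.000 -0.041;0.4 0.116 -0.014 -0.000 -0.055;0.4 0.145 -0.017 -0.000 -0.069;0.4 0.174 -0.020 -0.001 -0.083;0.4 0.203 -0.024 -0.001 -0.097;0.4 0.232 -0.027 -0.001 -0.111
0.4 0.029 -0.000 -0.000 -0.014;0.4 0.058 -0.000 -0.000 -0.028
```

Emit:
play_rows(targets="0.4 0.029 -0.003 0 -0.014;0.4 0.058 -0.007 0 -0.028;0.4 0.087 -0.010 0 -0.041;0.4 0.116 -0.014 0 -0.055;0.4 0.145 -0.017 0 -0.069;0.4 0.174 -0.020 0 -0.083;0.4 0.203 -0.024 0 -0.097;0.4 0.232 -0.027 0 -0.111")

```text
clock: 12.7
tcp_pos: [0.5037, 0.0745, 0.1714]
orientation: [2.023, 2.403, -0.0]
contact_force: [0.2, 0.2, 0.2]
grip_width: 0.0258
gripper_force: 0.0
```

Emit:
play_rows(targets="0.4 0.029 0 0 -0.014;0.4 0.058 0 0 -0.028;0.4 0.058 0 0 -0.028;0.4 0.058 0 0 -0.028")

```text
clock: 13.03
tcp_pos: [0.494, 0.1323, 0.1715]
orientation: [-1.985, -2.434, -0.001]
contact_force: [0.3, -0.4, -0.6]
grip_width: 0.0255
gripper_force: 0.0
```

```bash
python3 - <<'E'
from h import *
import cv2
im=r.grab_frame("top");b=cv2.imread('pics/top0.png')
d=cv2.absdiff(b,im[:,:,::-1].copy()).max(2);m=(d>40).astype('uint8')
m[:, :362]=0;m[:165]=0;m[232:]=0;m[:,420:]=0
n,l,s,c=cv2.connectedComponentsWithStats(m)
for i in range(1,n):
    if s[i,4]>15:print(s[i],c[i].round(1),w2t(ray('top',c[i],.025)).round(3))
# ring_1 place by blobs in the tray
u=np.array([np.cos(np.radians(97.6)),np.sin(np.radians(97.6))]);n0=np.array([-.068,.070]);s0=n0+.044*u;e=n0-.249*u+.031*u
rows([(*s0,.006,97.6,4),(*s0,.006,97.6,1),(*e,.006,97.6,18),(*e,.006,97.6,1)])
E
```

```text
[407 165  13   8  81] [413.8 167.9] [ 0.062 -0.361]
[362 177  11  34 161] [365.3 188.3] [ 0.004 -0.194]
[389 188  15  12  69] [396.7 193.2] [-0.019 -0.297]
[388 201  13  11  74] [393.8 206. ] [-0.061 -0.284]
t 13.0833 tray xy [-0.0708  0.1134] h 0.0563 ang 97.7 j7 -0.43 F [-0.2 -0.6  0.7] w 0.026
0.4 0.000 -0.001 0.013 0.000;0.4 0.000 -0.001 0.025 0.001;0.4 0.000 -0.002 0.038 0.001;0.4 0.001 -0.003 0.050 0.002;0.4 0.001 -0.003 0.050 0.002;0.4 -0.014 -0.003 0.050 0.002;0.4 -0.028 -0.003 0.050 0.002;0.4 -0.043 -0.003 0.050 0.002
0.4 -0.015 -0.000 -0.000 -0.000;0.4 -0.029 -0.000 -0.000 -0.000;0.4 -0.044 -0.000 -0.000 -0.000;0.4 -0.058 -0.000 -0.000 -0.000;0.4 -0.073 0.000 -0.000 -0.000;0.4 -0.087 -0.000 -0.000 -0.000;0.4 -0.102 -0.000 -0.000 -0.000;0.4 -0.116 -0.000 -0.000 -0.000
0.4 -0.015 -0.000 -0.000 -0.000;0.4 -0.029 -0.000 -0.000 -0.000;0.4 -0.044 -0.000 -0.000 -0.000;0.4 -0.058 -0.000 -0.000 -0.000;0.4 -0.073 0.000 -0.000 -0.000;0.4 -0.087 -0.000 -0.000 -0.000;0.4 -0.102 -0.000 -0.000 -0.000;0.4 -0.102 -0.000 -0.000 -0.000
```

Two nuts are now in the bin, showing as blobs at (397,193) and (394,206). Next is the third nut.

Emit:
play_rows(targets="0.4 0 -0.001 0.013 0;0.4 0 -0.001 0.025 0;0.4 0 -0.002 0.038 0;0.4 0.001 -0.003 0.050 0;0.4 0.001 -0.003 0.050 0;0.4 -0.014 -0.003 0.050 0;0.4 -0.028 -0.003 0.050 0;0.4 -0.043 -0.003 0.050 0")

```text
clock: 13.75
tcp_pos: [0.5005, 0.0865, 0.1214]
orientation: [-1.991, -2.429, -0.0]
contact_force: [-0.4, 0.9, -0.6]
grip_width: 0.0257
gripper_force: 0.4
```

Emit:
play_rows(targets="0.4 -0.015 0 0 0;0.4 -0.029 0 0 0;0.4 -0.044 0 0 0;0.4 -0.058 0 0 0;0.4 -0.073 0 0 0;0.4 -0.087 0 0 0;0.4 -0.102 0 0 0;0.4 -0.116 0 0 0")

```text
clock: 14.42
tcp_pos: [0.5232, -0.0281, 0.1214]
orientation: [-1.993, -2.428, 0.0]
contact_force: [-0.4, 0.1, -0.8]
grip_width: 0.0256
gripper_force: 0.4
```

```bash
python3 - <<'E'
from h import *
import cv2
plan([(-.038,-.176,.006,95)])
im=cv2.resize(r.grab_frame('wrist')[:,:,::-1],(800,500),interpolation=cv2.INTER_CUBIC);cv2.imwrite('pics/w6.png',im)
a=cv2.imread('pics/w4.png')
for x0,x1,y0,y1 in[(350,435,330,425),(350,435,395,425)]:
    print(a[y0:y1,x0:x1].mean().round(1),im[y0:y1,x0:x1].mean().round(1))
E
```

```text
t 14.4167 tray xy [-0.0523 -0.0466] h 0.0064 ang 97.5 j7 -0.16 F [-0.4  0.1 -0.8] w 0.026
(-0.038, -0.176, 0.006, 95) -> -0.13 -0.003 0.0 0.044
155.3 153.1
183.6 179.1
```

Emit:
play_rows(targets="0.4 -0.015 0 0 0;0.4 -0.030 0 0 0.01;0.4 -0.045 0 0 0.02;0.4 -0.060 -0.001 0 0.03;0.4 -0.075 -0.002 0 0.044;0.4 -0.090 -0.002 0 0.044;0.4 -0.105 -0.003 0 0.044;0.4 -0.118 -0.003 0 0.044")

```text
clock: 15.13
tcp_pos: [0.5435, -0.1451, 0.1216]
orientation: [2.047, 2.383, 0.0]
contact_force: [0.2, -0.2, 1.1]
grip_width: 0.026
gripper_force: 0.8
```

Emit:
play_rows(targets="0.4 -0.012 0 0 0;0.4 -0.012 0 0 0;0.4 -0.012 0 0 0;0.4 -0.010 0 -.03 0;0.4 -0.005 0 -.07 0;0.4 0.02 0 -.09 0;0.4 0.05 0 -.09 0;0.4 0.05 0 -.09 0")

```text
clock: 15.8
tcp_pos: [0.5359, -0.0863, 0.2134]
orientation: [2.034, 2.393, 0.006]
contact_force: [-0.1, 1.4, -1.0]
grip_width: 0.0254
gripper_force: 0.0
```

```bash
python3 - <<'E'
from h import *
rows([(-.03,-.10,.096,90,1),(.03,-.03,.096,90,4),(.105,-.05,.096,90,4)],1)
E
```

```text
t 15.8 tray xy [-0.0434 -0.1055] h 0.0984 ang 95.5 j7 -0.0 F [-0.1  1.4 -1. ] w 0.025
1 0.004 0.014 0.002 0.097;1 0.020 0.031 0.002 0.097;1 0.036 0.047 0.002 0.097;1 0.052 0.064 0.002 0.097;1 0.068 0.080 0.002 0.097;1 0.061 0.099 0.002 0.097;1 0.055 0.117 0.002 0.097;1 0.048 0.135 0.002 0.097
1 -0.005 0.019 -0.000 -0.000
```

Emit:
play_rows(targets="1 0.004 0.014 0 0.09;1 0.020 0.031 0 0.097;1 0.036 0.047 0 0.097;1 0.052 0.064 0 0.097;1 0.068 0.080 0 0.097;1 0.068 0.1 0 0.097;1 0.068 0.117 0 0.097;1 0.068 0.13 0 0.097")

```text
clock: 16.47
tcp_pos: [0.6544, -0.0049, 0.2108]
orientation: [-2.155, -2.285, -0.0]
contact_force: [-0.7, 0.4, 0.3]
grip_width: 0.0001
gripper_force: 0.0
```

```bash
python3 - <<'E'
from h import *
import cv2
im=r.grab_frame("top")[:,:,::-1].copy();b=cv2.imread('pics/top0.png');cv2.imwrite('pics/t4.png',im)
d=cv2.absdiff(b,im).max(2);m=(d>40).astype('uint8')
m[:, :362]=0;m[:165]=0;m[232:]=0;m[:,420:]=0
n,l,s,c=cv2.connectedComponentsWithStats(m)
for i in range(1,n):
    if s[i,4]>15:print(s[i],c[i].round(1),w2t(ray('top',c[i],.025)).round(3))
a=np.hstack([cv2.resize(im[140:240,245:425],None,fx=4.4,fy=4.4,interpolation=cv2.INTER_CUBIC)]);cv2.imwrite('pics/t4c.png',a)
rows([(.105,-.10,.096,90,2),(.105,-.178,.096,90,3),(.105,-.178,.037,90,2),(.105,-.178,.037,90,1)],1)
E
```

```text
[407 165  13   8  80] [413.8 167.8] [ 0.062 -0.361]
[362 177  11  15  94] [366.9 182.7] [ 0.023 -0.201]
[389 188  15  12  69] [396.3 193.5] [-0.02  -0.295]
[374 192   8  12  45] [378.2 197.5] [-0.029 -0.235]
[365 195  11  20  57] [370.1 205.3] [-0.053 -0.206]
[388 201  14  12  77] [395.1 206.6] [-0.063 -0.288]
[362 202   4  12  30] [363.9 207.8] [-0.06  -0.185]
[362 218   2  10  17] [362.4 222.3] [-0.107 -0.176]
[362 227  22   5  78] [373.1 229.6] [-0.134 -0.21 ]
t 16.5167 tray xy [ 0.0818 -0.0319] h 0.0957 ang 89.6 j7 -0.27 F [2.  0.1 0.6] w 0.0
1 -0.034 0.012 -0.000 -0.003;1 -0.068 0.024 -0.000 -0.006;1 -0.094 0.024 -0.000 -0.006;1 -0.120 0.024 -0.000 -0.006;1 -0.146 0.024 -0.000 -0.006;1 -0.146 0.024 0.029 -0.006;1 -0.146 0.024 0.059 -0.006;1 -0.146 0.024 0.059 -0.006
```

View pics/t4c.png

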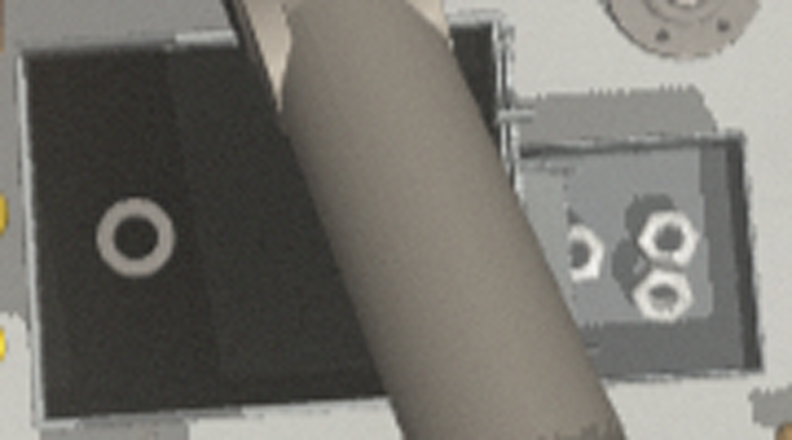

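All three nuts are in the bin, at crop (668,238), (663,295) and (578,253); the third is partly under the chute lip. Ring_2 is at (136,237) and the tab at (515,115). Next I'll shut the gate.

Emit:
play_rows(targets="1 -0.034 0.012 0 0;1 -0.068 0.024 0 0;1 -0.094 0.024 0 0;1 -0.120 0.024 0 0;1 -0.146 0.024 0 0;1 -0.146 0.024 0 0;1 -0.146 0.024 0 0;1 -0.146 0.024 0 0")

```text
clock: 17.18
tcp_pos: [0.6855, -0.1499, 0.211]
orientation: [-2.156, -2.283, -0.001]
contact_force: [-0.2, 0.9, -0.1]
grip_width: 0.0003
gripper_force: 0.0
```

```bash
python3 - <<'E'
from h import *
import cv2
rows([(.105,-.178,.037,90,3),(.105,-.178,.037,90,1),(-.008,-.178,.037,90,10)],1)
im=r.grab_frame('wrist');c=r.camera_info('wrist')
for p in[(.059,-.183,.169),(.061,-.116,.127)]: print(proj('w',np.r_[t2w(*p[:2]),p[2]],c))
E
```

```text
t 17.1833 tray xy [ 0.1017 -0.1786] h 0.096 ang 89.6 j7 -0.05 F [-0.2  0.9 -0.1] w 0.0
1 0.000 0.001 0.020 -0.003;1 0.000 0.002 0.039 -0.005;1 0.001 0.003 0.059 -0.008;1 0.001 0.003 0.059 -0.008;1 0.001 -0.008 0.059 -0.008;1 0.000 -0.019 0.059 -0.008;1 0.000 -0.031 0.059 -0.008;1 0.000 -0.042 0.059 -0.008
1 -0.000 -0.011 -0.000 -0.000;1 -0.000 -0.023 -0.000 -0.000;1 -0.000 -0.034 -0.000 -0.000;1 -0.000 -0.045 -0.000 -0.000;1 -0.000 -0.056 -0.000 -0.000;1 -0.000 -0.068 -0.000 -0.000
(np.float64(247.72223270029977), np.float64(233.7480211452359))
(np.float64(256.7132111531296), np.float64(126.32118368042431))
```

Emit:
play_rows(targets="1 0 0.002 0.020 0;1 0 0.003 0.039 0;1 0 0.003 0.059 0;1 0 0.003 0.059 0;1 0 -0.008 0.059 0;1 0 -0.022 0.059 0;1 0 -0.04 0.059 0;1 0 -0.06 0.059 0")

```text
clock: 17.9
tcp_pos: [0.6272, -0.1528, 0.1536]
orientation: [2.154, 2.284, 0.005]
contact_force: [3.2, 0.1, -2.0]
grip_width: 0.0
gripper_force: 1.7
```

Emit:
play_rows(targets="1 0 -0.016 0 0;1 0 -0.030 0 0;1 0 -0.042 0 0;1 0 -0.052 0 0;1 0 -0.056 0 0;1 0 -0.058 0 0")

```text
clock: 18.4
tcp_pos: [0.5686, -0.1571, 0.1535]
orientation: [2.156, 2.283, 0.002]
contact_force: [2.1, 1.5, 2.1]
grip_width: -0.0
gripper_force: 1.1
```

```bash
python3 - <<'E'
from h import *
plan([(-.022,-.178,.037,90)])
E
```

```text
t 18.4 tray xy [-0.0155 -0.1782] h 0.0385 ang 89.5 j7 -0.04 F [2.1 1.5 2.1] w -0.0
(-0.022, -0.178, 0.037, 90) -> 0.0 -0.007 0.001 -0.008
```

Emit:
play_rows(targets="1 0 -0.004 0 0;1 0 -0.007 0 0;1 0 -0.009 0 0;1 0 -0.009 0 0")

```text
clock: 18.73
tcp_pos: [0.5633, -0.1577, 0.1534]
orientation: [2.153, 2.28, 0.011]
contact_force: [12.7, 0.3, -4.7]
grip_width: 0.0002
gripper_force: 6.2
```

```bash
python3 - <<'E'
from h import *
plan([])
E
```

```text
t 18.7333 tray xy [-0.0207 -0.1786] h 0.0384 ang 89.5 j7 -0.04 F [12.7  0.3 -4.7] w 0.0
```

The force is rising exactly where the gate should be shut. One firmer push, then back off and lift clear.

Emit:
play_rows(targets="1 0 -0.003 0 0;1 0 -0.005 0 0;1 0 -0.005 0 0")

```text
clock: 18.98
tcp_pos: [0.5629, -0.1577, 0.1538]
orientation: [2.148, 2.276, 0.022]
contact_force: [27.4, 0.3, -17.3]
grip_width: -0.0002
gripper_force: 12.9
```

Emit:
play_rows(targets="1 0 0.03 0 0;1 0 0.03 0 0;1 0 0.03 -.04 0;1 0 0.03 -.08 0;1 -.04 .05 -.1 0;1 -.07 .05 -.1 0;1 -.07 .05 -.1 0;1 -.07 .05 -.1 0")

```text
clock: 19.65
tcp_pos: [0.6069, -0.2294, 0.2515]
orientation: [-2.164, -2.276, 0.003]
contact_force: [-0.5, 1.0, -0.4]
grip_width: -0.0001
gripper_force: 0.0
```

```bash
python3 - <<'E'
from h import *
import cv2
plan([])
# top view: bright blobs on the black tray floor (rings), tab position via wrist view
im=r.grab_frame("top");g=cv2.cvtColor(im,cv2.COLOR_RGB2GRAY);m=np.zeros_like(g)
poly=np.array([proj('top',np.r_[t2w(x,y),.115]) for x,y in[(-.12,-.155),(.118,-.155),(.118,.155),(-.12,.155)]]).round().astype('int32')
cv2.fillPoly(m,[poly],255);m[g<110]=0
n,l,s,c=cv2.connectedComponentsWithStats(m)
for i in range(1,n):
    if s[i,4]>20:print('tray blob',s[i],w2t(ray('top',c[i],.127)).round(3))
o=r.camera_info('wrist');w=r.grab_frame('wrist')
cv2.imwrite('pics/w7.png',w[:,:,::-1])
for x in(-.036,-.032,-.026): print(x,np.round(proj('w',np.r_[t2w(x,-.183),.169],o)))
u,v=np.round(proj('w',np.r_[t2w(-.036,-.176),.169],o)).astype(int)
print(v,u,cv2.cvtColor(w,cv2.COLOR_RGB2GRAY)[v,u-20:u+21])
E
```

```text
t 19.65 tray xy [ 0.0181 -0.2529] h 0.1365 ang 89.2 j7 0.1 F [-0.5  1.  -0.4] w -0.0
tray blob [335 160  17  18 175] [ 0.06  -0.117]
tray blob [267 185  17  18 147] [-0.005  0.097]
-0.036 [237. 119.]
-0.032 [243. 119.]
-0.026 [251. 119.]
109 236 [166 165 166 166 166 166 166 166 166 167 167 167 167 167 167 167 166 163
 166 171 168 156 139 115  91  78  76  75  75  76  78 101 141 164 168 169
 169 169 169 169 169]
```

The gate is against its hard stop: 27 N for under 0.5 mm of movement, and about 95 mm of travel from fully open. Both rings are where they started and the arm is clear, so I'm handing in.

```bash
python3 -c "
from bench import r
print(r.hand_in())"
```

```text
the job is handed in; nothing more can be done
None
```

I handed the job in at about 20 s, but it gave no verdict back: all three nuts are in the bin, both spacer rings lie where they started on the tray, and the gate is pushed shut against its stop.

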